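# Wheel the crucible caddy into its bay and set the floor lock

## Task

Roll the loaded steel caddy into the taped bay by the hotplate, front end towards the closed end of the tape: push it forwards so that both swivel castors swing round and trail straight, and steer it so that it comes to a stop square inside the tape with the castors still trailing. Then set its floor lock: push the knob down, turn it clockwise to its stop and let it spring back up. Keep the wheels on the bench, both vessels standing on the deck, and leave everything else where it is.

Things in the scene. Friction and masses are not known exactly. Their poses are not given: they have to be found in the camera images.
- caddy: steel bench caddy, about 0.9 kg, on four wheels 32 mm in diameter; deck 220 mm long (x) and 130 mm wide (y) with a 14 mm rim, its mat 55 mm above the bench. Origin on the bench under the deck's middle; x points to its front (castor) end, z up. It rolls easily (under 3 N) and stays where it is left. Swivel castors: pivots 82 mm ahead of the origin, 40 mm to each side, wheel 12 mm off the pivot
- caddy_handle (a point): middle of the caddy's push handle: a round level steel bar of 12 mm diameter lying across the caddy (along its y), straight for 72 mm, 112 mm behind the caddy's origin and 150 mm above the bench; nothing beneath it down to the deck. Axes as the caddy's
- caddy_middle (a point): middle of the caddy's deck mat, straight above the caddy's origin, 55 mm above the bench; axes as the caddy's
- knob_grip (a point): middle of the floor-lock knob's grip, on its axis, 35 mm ahead of the caddy's origin, 122 mm above the bench: a black bar grip 44 mm long, 14 mm wide, 24 mm high on a stem, above a grey round housing 42 mm wide whose top is 90 mm above the bench. x axis: the grip's long direction, along the caddy when free, its white line pointing to the front
- rear_axle (a point): middle of the axle of the two rear wheels, which do not swivel: 80 mm behind the caddy's origin, 16 mm above the bench; axes as the caddy's. The caddy rolls freely only along its x and turns about this point
- lock_press (a joint): how far the lock knob is pushed down, m, 0 (up) to 0.007; a spring pushes it up (3.5 N up, 7 N right down). It can turn only while pushed down by 0.005 or more; it springs up only in the free and in the locked position
- lock_knob (a joint): angle of the lock knob, rad: 0 free (caddy rolls), 1.047 (60 degrees clockwise seen from above, against a stop) locked: a sprung rubber foot then presses on the bench with about 4 N. About 0.1 rad of play in either position
- castor_left (a joint): swivel angle of the castor at the caddy's front left (its +y), rad, turning without end: 0 when its wheel trails straight behind the pivot (towards the handle), positive anticlockwise from above. The castors trail straight after about 70 mm of forward travel
- castor_right (a joint): the same for the castor at the front right
- bay: parking bay marked with pale tape on the bench, clear space inside the tape 250 mm long (x) and 160 mm wide (y); origin in its middle on the bench, x axis towards its closed end, which has an unbroken strip of tape across (the other end and the sides have corner pieces only). The caddy's deck belongs inside the tape, front to the closed end
- lidded_crucible: white porcelain crucible with lid, 45 mm wide, 43 mm high, standing loose on the caddy's deck; origin under its foot
- weighing_bottle: lidded glass weighing bottle, 37 mm wide, 71 mm high, standing loose on the caddy's deck; origin under its foot
- squeeze_mid (a point): white squeeze bottle with a bent spout, 67 mm wide, 210 mm high; point 80 mm up. To be left alone
- stopper: cork-coloured stopper 37 mm wide, 28 mm high, on the bench; to be left alone
- desk_timer: white bench timer 55 x 66 x 20 mm; to be left alone

How it is judged:
On the way, in this order (a step that is already met when the one before it is completed fails the run):
1. the caddy is rolled forward and both castors trail straight (distance of caddy_middle from where it was at the start of the episode above 0.03 m and value of joint castor_left between -0.4 and 0.4 rad and value of joint castor_right between -0.4 and 0.4 rad), for 0.1 s.
2. the caddy stands still, square in the bay, castors trailing, lock still free (x of caddy_middle in the frame of bay between -0.018 and 0.018 m and y of caddy_middle in the frame of bay between -0.018 and 0.018 m and angle between the x axis of caddy_middle and the x axis of bay, either way round below 0.12 rad and x of caddy_handle in the frame of bay below 0 m and value of joint castor_left between -0.4 and 0.4 rad and value of joint castor_right between -0.4 and 0.4 rad and linear speed of caddy below 0.01 m/s and value of joint lock_knob below 0.3 rad), for 0.2 s.
3. the floor lock is set: knob pushed, turned to its stop and sprung up (value of joint lock_knob above 0.88 rad and value of joint lock_press below 0.002 m), for 0.2 s.
At the end, for the whole second after the job is handed in: The caddy stands still, its middle within 18 mm of the bay's middle along and across, square to it within 7 degrees with its handle at the open end, both castors within 0.4 rad of trailing straight, and the lock knob is at its stop (over 0.88 rad) and sprung up (within 2 mm) (all of step 3 and x of caddy_middle in the frame of bay between -0.018 and 0.018 m and y of caddy_middle in the frame of bay between -0.018 and 0.018 m and angle between the x axis of caddy_middle and the x axis of bay, either way round below 0.12 rad and x of caddy_handle in the frame of bay below 0 m and value of joint castor_left between -0.4 and 0.4 rad and value of joint castor_right between -0.4 and 0.4 rad and linear speed of caddy below 0.01 m/s); the robot touches nothing.
It fails at once if the caddy is lifted or tipped (height (world z) of caddy above 0.012 m or angle between caddy's own z axis and vertical above 0.12 rad).
It fails at once if a vessel on the deck is tipped or leaves it (angle between any of lidded_crucible, weighing_bottle's own z axis and vertical above 0.4 rad or height (world z) of any of lidded_crucible, weighing_bottle below 0.045 m).
It fails at once if the squeeze bottle, the stopper or the timer is pushed more than 20 mm (distance of any of squeeze_mid, stopper, desk_timer from where it was at the start of the episode above 0.02 m).
It also fails if it takes over 64 s, if anything falls off the work surface, if the arm or the gripper's body presses on something with over 40 N, if the wrist force passes 120 N, or if a joint passes its speed limit or range.

## Robot

A 7-joint arm with a two-finger parallel gripper is mounted at the origin on a cart in front of the work surface, level with it; the furniture and walls round the work are solid. World frame = base frame: x ahead of the robot, y to its left, z up, the work surface at z = 0. Lengths are in m, angles in rad, forces in N, time in s.
With the tool pointing down it reaches from about 0.425 to 1.025 m from the base axis. Payload 3.6 kg.
Tool frame: the origin (TCP) lies at the very end of the fingers, on their centre line; the grasp point (between the pads) lies 19 mm behind it; y points along the fingers, x is the direction in which the jaws open and shut, and the axes are right-handed (so a half turn about y gives the same grasp; the last joint's range is limited). The gripper opens to 85 mm and grips with 20 to 120 N. Pads are 22 mm wide; open, the fingers measure 114 mm over their backs; the gripper's body (76 mm by 85 mm) begins 54 mm behind the grasp point. The pads swing forward as they close: fully open they stand 13 mm farther back than shut.
Start: joints at [-1.27, 0.591, 0.048, 1.609, -0.033, 0.943, -0.034], TCP at [0.278, 0.67, 0.199] pointing down, gripper open.
Joint ranges: [-2.69, 2.69], [-0.47, 2.24], [-1.27, 1.36], [0.19, 2.51], [-1.53, 4.68], [0.08, 2.07], [-3.09, 3.09]. Speed limits (rad/s): [2.57, 2.57, 3.14, 3.14, 3.14, 3.14, 3.14].

## Interface

Orientations are given as [roll, pitch, yaw] about the fixed x, y, z axes, in that order (R = Rz(yaw) Ry(pitch) Rx(roll)).
In Python, from rig import readout, vision, bot gives the robot as it stands.
- The arm moves only by the tool arm_command, never from a script. Its arguments are lists of equal length, an entry for each row: "translation": the shift along the world's x, y, z scaled (see below), a list of three; "delta_rot": the turn, a rotation vector about the world's x, y, z scaled (see below), a list of three; "fingers": the opening in per cent of the stroke, from 0 (shut) to 100 (fully open). In form: {"translation": [[tx, ty, tz], ...], "delta_rot": [[ax, ay, az], ...], "fingers": [fingers, ...]}. A call has 1 to 10 rows; each row shifts and turns the pose as measured when the row begins; what a row does not reach is not made up. The controller multiplies each number of a shift by 5 cm and each number of a turn by pi/2 rad. A row lasts 1/8 s, in which the tool goes at most 62.5 mm and 10.7 degrees, less where a joint would pass 70% of its speed; a pose out of reach is approached as far as the arm can. A call with a number of a shift or a turn outside -1 to 1 is refused whole. A call with a gripper value outside its range is refused whole. The fingers move at their own pace and stop on an object; "force" is the grip in N (left out, the last holds). Time passes only in rows, so rows that do not move let the fingers close. It gives the time, the measured TCP pose, the force and the opening at its end, in the units of the state.
- readout.get_obs(): the state, without advancing time (a new reading comes with each control period).
- vision.snapshot(name): name is "side" or "top" or "wrist"; returns a dict with "image" (384x512x3 uint8, red, green, blue), "vertical_fov" (degrees; the focal length in pixels is half the picture's height over the tangent of half this angle, whatever the lens; pixels are square), "cx", "cy" (the principal point, pixels), "pose" (4x4, takes a point from camera to world coordinates); the wrist camera has in their place "hand_eye" (4x4, takes a point from camera to tool coordinates, whose origin is the TCP and whose axes are the tool frame's). Camera axes: x right, y up, looking along -z (the intrinsics and any distortion apply to the point x, -y, -z); pixel columns grow to the right and rows downward; lengths in m; the calibration is good to about 2 mm. A picture is of the moment at which its call begins: read the wrist's pose just before it. There is no depth.
- bot.finish_job(): hands the job in, once; it reports no verdict.
The state is a dict: "t": time; "joints": joint angles; "joint_vel": joint speeds; "effort": joint torques, N m; "ee_pos": TCP position; "tcp_rot": TCP orientation; "wrist_force": force on the tool from outside, world axes, zero at the start; "moment": the same for the moment, N m; "finger_gap": finger opening in m.
Only numpy, scipy, OpenCV 4.12 (cv2) and the standard library are available. Lean on these libraries where they do the work, as an engineer would, in place of code of your own. Each camera call takes 0.05 s, during which the arm holds its last target. There are 200 camera calls.

## Working session

There is one attempt and no reset: what is moved stays moved. The work goes in short steps, Python scripts to look and compute and a tool call to move; the robot and the scene stay as the last step left them, time stands still between calls to the robot, and variables do not carry over. Pictures are saved under pics/ and viewed, about 8 in all and at most 12, crops included, and the job is handed in when it is done.

Besides the shell and the picture viewer there is one more tool, called after "Emit:" in YAML: its name, and indented under it one key for each argument. arm_command: Moves the arm, as the interface text tells. Shifts and turns lie within -1 to 1; 1 stands for 5 cm of shift or pi/2 rad of turn. Its arguments: {"type":"object","properties":{"translation":{"type":"array","items":{"type":"array","items":{"type":"number"}}},"delta_rot":{"type":"array","items":{"type":"array","items":{"type":"number"}}},"fingers":{"type":"array","items":{"type":"number"}},"force":{"type":"number"}},"required":["translation","delta_rot","fingers"]}

```bash
ls; mkdir -p pics; python3 - <<'E'
from rig import readout, vision
import cv2, numpy as np, pickle
print(readout.get_obs())
for n in ("side","top"):
    s=vision.snapshot(n); pickle.dump(s,open(f"{n}0.pkl","wb"))
    cv2.imwrite(f"pics/{n}0.png",cv2.cvtColor(s["image"],cv2.COLOR_RGB2BGR))
    print(n,{k:v for k,v in s.items() if k!="image"})
E
```

```text
pics
{'t': 0.0, 'joints': array([-1.27047819,  0.59210298,  0.04827984,  1.60986386, -0.03332063,
        0.94273472, -0.03368557]), 'joint_vel': array([-7.80271677e-04, -9.75747566e-04, -1.31247042e-03, -3.96026454e-04,
       -8.04193132e-05,  9.31113383e-04, -1.29807799e-05]), 'effort': array([ 3.09610832e-04, -5.48683763e+01,  1.54686760e+00, -1.98117596e+01,
        9.45412670e-03,  8.61560897e-03,  1.20219621e-07]), 'ee_pos': array([0.27781839, 0.66864679, 0.19793662]), 'tcp_rot': array([-1.57089697,  0.00230215,  1.1770764 ]), 'wrist_force': array([ 0.31802773, -0.32940724, -0.40746321]), 'moment': array([0.01960473, 0.01655648, 0.01843837]), 'finger_gap': 0.08556129681966487}
side {'vertical_fov': 49.688346146240605, 'cx': 255.3269007064087, 'cy': 194.30808482909225, 'pose': array([[ 0.99935303,  0.03261724, -0.0151538 ,  0.5841833 ],
       [-0.03204511,  0.61622567, -0.78691743, -1.25559115],
       [-0.01632891,  0.78689392,  0.61687221,  0.88035273],
       [ 0.        ,  0.        ,  0.        ,  1.        ]])}
top {'vertical_fov': 57.41988932940696, 'cx': 257.86904089473666, 'cy': 196.44295733269237, 'pose': array([[-0.01877183,  0.99541824, -0.09375578,  0.50491392],
       [-0.99982181, -0.01850213,  0.00374516, -0.25251571],
       [ 0.00199332,  0.09380938,  0.99558818,  1.0787626 ],
       [ 0.        ,  0.        ,  0.        ,  1.        ]])}
```

```bash
python3 - <<'E'
import cv2
for n in ("side","top"):
    i=cv2.imread(f"pics/{n}0.png"); cv2.imwrite(f"pics/{n}0b.png",cv2.resize(i,(800,600),interpolation=cv2.INTER_CUBIC))
E
```

```text
(no output)
```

View pics/top0b.png

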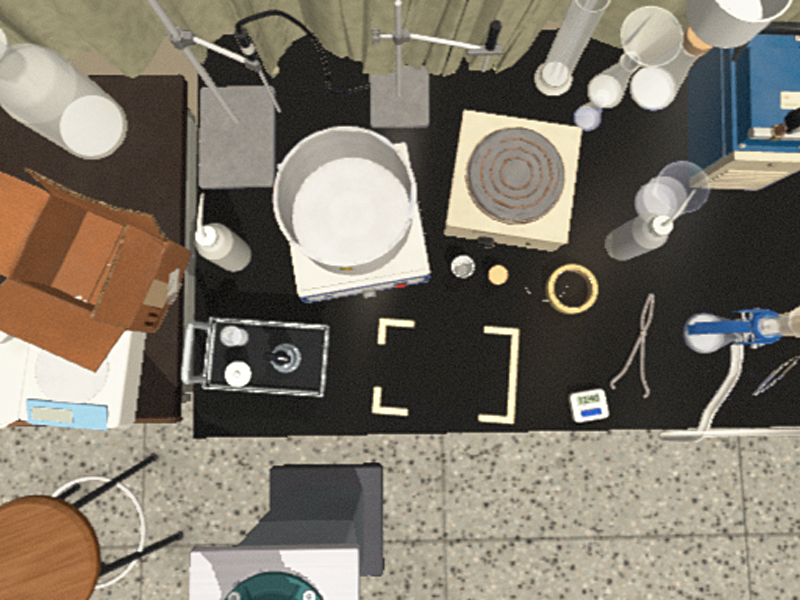

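View pics/side0b.png

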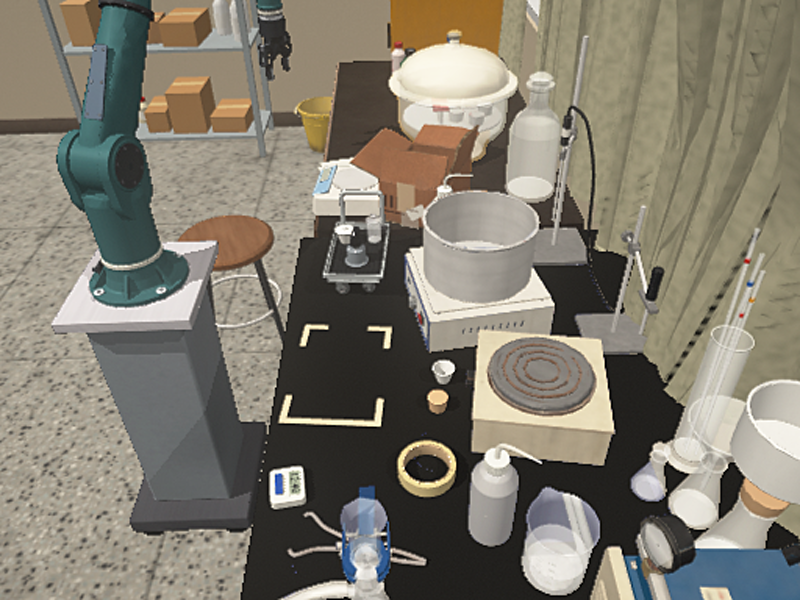

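```bash
cat > h.py <<'E'
import numpy as np, cv2
from rig import readout, vision
from scipy.spatial.transform import Rotation as R
def tool_pose(o):
    T=np.eye(4); T[:3,:3]=R.from_euler('xyz',o["tcp_rot"]).as_matrix(); T[:3,3]=o["ee_pos"]; return T
def snap(n):
    T=tool_pose(readout.get_obs()) if n=="wrist" else None
    s=vision.snapshot(n)
    if n=="wrist": s["pose"]=T@s["hand_eye"]
    return s
def foc(s): return s["image"].shape[0]/2/np.tan(np.radians(s["vertical_fov"]/2))
def cast(s,uv,z):
    uv=np.atleast_2d(np.asarray(uv,float)); f=foc(s); P=s["pose"]
    d=np.c_[(uv[:,0]-s["cx"])/f,-(uv[:,1]-s["cy"])/f,-np.ones(len(uv))]@P[:3,:3].T
    c=P[:3,3]; return c+d*((z-c[2])/d[:,2])[:,None]
def proj(s,p):
    P=s["pose"]; q=(np.atleast_2d(p)-P[:3,3])@P[:3,:3]; f=foc(s)
    return np.c_[s["cx"]+f*q[:,0]/-q[:,2], s["cy"]-f*q[:,1]/-q[:,2]]
def save(s,name,box=None,k=1):
    i=cv2.cvtColor(s["image"],cv2.COLOR_RGB2BGR)
    if box: i=i[box[1]:box[3],box[0]:box[2]]
    cv2.imwrite("pics/"+name,cv2.resize(i,None,fx=k,fy=k,interpolation=cv2.INTER_CUBIC))
def tape(s,win):
    h=cv2.cvtColor(s["image"],cv2.COLOR_RGB2HSV)
    m=cv2.inRange(h,(15,15,140),(40,140,255)); w=np.zeros_like(m); x0,y0,x1,y1=win; w[y0:y1,x0:x1]=m[y0:y1,x0:x1]
    v,u=np.nonzero(w); return np.c_[u,v]
E
python3 - <<'E'
from h import *
import pickle
S={n:pickle.load(open(n+"0.pkl","rb")) for n in ("side","top")}
for n,win in (("top",(232,198,340,275)),("side",(176,200,255,276))):
    p=tape(S[n],win); w=cast(S[n],p,0)[:,:2].astype(np.float32)
    r=cv2.minAreaRect(w); print(n,len(p),r)
s=S["top"]; save(s,"c1.png",(112,190,222,265),7)
save(S["side"],"c2.png",(195,110,265,195),7)
# bright/rim corners guess from overview
g=np.array([[208,319],[328,325],[325,395],[204,388]])*.64
print(cast(s,g,.067).round(3)); print(cast(s,[np.array([284,356])*.64],.134).round(3), cast(s,[np.array([190,353])*.64],.15).round(3))
E
```

```text
top 780 ((0.4813977777957916, -0.33760589361190796), (0.27703389525413513, 0.18531310558319092), 84.5902328491211)
side 687 ((0.45265325903892517, -0.3162056803703308), (0.3112127482891083, 0.2470615655183792), 84.50346374511719)
[[ 0.584  0.105  0.067]
 [ 0.569 -0.117  0.067]
 [ 0.441 -0.111  0.067]
 [ 0.458  0.11   0.067]]
[[ 0.513 -0.05   0.134]] [[0.521 0.105 0.15 ]]
```

View pics/c1.png

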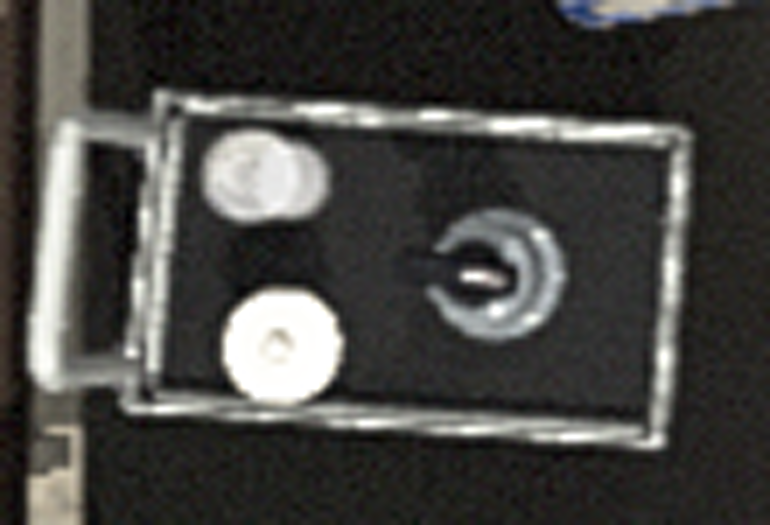

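View pics/c2.png

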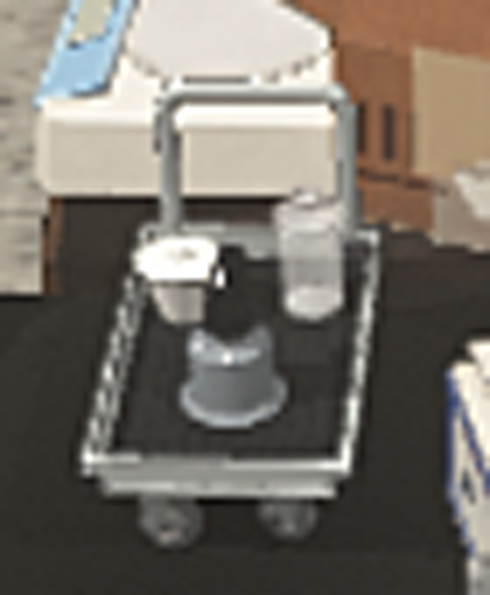

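```bash
python3 - <<'E'
from h import *
import pickle
S={n:pickle.load(open(n+"0.pkl","rb")) for n in ("side","top")}
s=S["top"]
f=lambda a,o=(112,190):(np.array(a,float)+.5)/7+np.array(o)-.5
c=f([[165,97],[688,135],[657,443],[128,408]])
for z in (.055,.062,.069):
    w=cast(s,c,z)[:,:2]; C=w.mean(0); h=(w[1]+w[2]-w[0]-w[3]); 
    print(z,w.round(4).tolist(),C.round(4),np.degrees(np.arctan2(h[1],h[0])).round(2),[np.linalg.norm(w[i]-w[(i+1)%4]).round(4) for i in range(4)])
print("handle",cast(s,[f([57,255])],.15).round(4),"ends",cast(s,f([[68,118],[47,390]]),.15).round(4).tolist(),"knob",cast(s,[f([484,277])],.134).round(4))
# side-view check: deck front rim corners, handle top mid
g=lambda a:f(a,(195,110))
print("side handle",cast(S["side"],[g([258,95])],.15).round(4),"front rim",cast(S["side"],g([[85,465],[345,465]]),.067).round(4).tolist())
q=cast(S["side"],tape(S["side"],(176,200,248,276)),0); m=tape(S["side"],(176,200,248,276)); print(m.min(0),m.max(0),q.min(0),q.max(0))
E
```

```text
0.055 [[0.5875, 0.103], [0.5675, -0.1154], [0.4405, -0.1018], [0.4589, 0.1165]] [0.5136 0.0006] -95.03 [np.float64(0.2193), np.float64(0.1277), np.float64(0.2191), np.float64(0.1293)]
0.062 [[0.5869, 0.1006], [0.5671, -0.1163], [0.4409, -0.1029], [0.4592, 0.114]] [ 0.5135 -0.0012] -95.03 [np.float64(0.2178), np.float64(0.1269), np.float64(0.2176), np.float64(0.1284)]
0.069 [[0.5863, 0.0982], [0.5666, -0.1173], [0.4414, -0.1039], [0.4595, 0.1114]] [ 0.5135 -0.0029] -95.03 [np.float64(0.2163), np.float64(0.126), np.float64(0.2161), np.float64(0.1275)]
handle [[0.5208 0.1099 0.15  ]] ends [[0.5725, 0.1066, 0.15], [0.4704, 0.1127, 0.15]] knob [[ 0.5096 -0.0475  0.134 ]]
side handle [[0.5282 0.103  0.15  ]] front rim [[0.4432, -0.1091, 0.067], [0.5687, -0.116, 0.067]]
[176 200] [247 272] [ 3.40479670e-01 -4.80575761e-01 -1.11022302e-16] [ 5.75892636e-01 -1.50185159e-01  1.11022302e-16]
```

Emit:
arm_command:
  translation:
    - [0,0,1]
    - [0,0,1]
    - [0,0,1]
    - [0,0,1]
  delta_rot:
    - [0,0,0]
    - [0,0,0]
    - [0,0,0]
    - [0,0,0]
  fingers: [100,100,100,100]
  force: 40

```text
t: 0.6
ee_pos: [0.2753, 0.6629, 0.3939]
tcp_rot: [-1.572, 0.021, 1.177]
wrist_force: [1.3, 0.4, 0.5]
finger_gap: 0.0852
```

Emit:
arm_command:
  translation:
    - [0.41,-0.92,0]
    - [0.41,-0.92,0]
    - [0.41,-0.92,0]
    - [0.41,-0.92,0]
    - [0.41,-0.92,0]
    - [0.41,-0.92,0]
    - [0.41,-0.92,0]
    - [0.41,-0.92,0]
    - [0.41,-0.92,0]
    - [0.41,-0.92,0]
  delta_rot:
    - [0,0,0.05]
    - [0,0,0.05]
    - [0,0,0.05]
    - [0,0,0.05]
    - [0,0,0]
    - [0,0,0]
    - [0,0,0]
    - [0,0,0]
    - [0,0,0]
    - [0,0,0]
  fingers: [100,100,100,100,100,100,100,100,100,100]

```text
t: 1.85
ee_pos: [0.4802, 0.1923, 0.3951]
tcp_rot: [-1.568, 0.014, 1.512]
wrist_force: [1.0, -0.3, -0.1]
finger_gap: 0.0854
```

Emit:
arm_command:
  translation:
    - [0.41,-0.82,0]
    - [0.41,-0.82,0]
    - [0,0,-0.9]
    - [0,0,-0.9]
    - [0,0,-0.8]
    - [0,0,-0.6]
    - [0,0,0]
  delta_rot:
    - [0,0,0]
    - [0,0,0]
    - [0,0,0]
    - [0,0,0]
    - [0,0,0]
    - [0.009,0,-0.012]
    - [0,0,0]
  fingers: [100,100,100,100,100,100,100]

```text
t: 2.72
ee_pos: [0.5217, 0.0998, 0.2301]
tcp_rot: [-1.567, 0.002, 1.48]
wrist_force: [-0.0, 0.0, 0.9]
finger_gap: 0.0852
```

```bash
python3 - <<'E'
from h import *
o=readout.get_obs(); print(o["t"],o["ee_pos"],o["tcp_rot"])
s=snap("wrist"); save(s,"w1.png",None,1.2)
print(proj(s,[[.521,.110,.15],[.557,.107,.15],[.485,.1125,.15]])*1.2, proj(s,[o["ee_pos"]])*1.2)
E
```

```text
2.725 [0.52167727 0.09977701 0.23007132] [-1.5666671   0.00226893  1.4803881 ]
[[320.01741398 228.5120915 ]
 [319.86104594 272.4749484 ]
 [319.50657804 181.07464535]] [[306.40588635 270.53234306]]
```

View pics/w1.png

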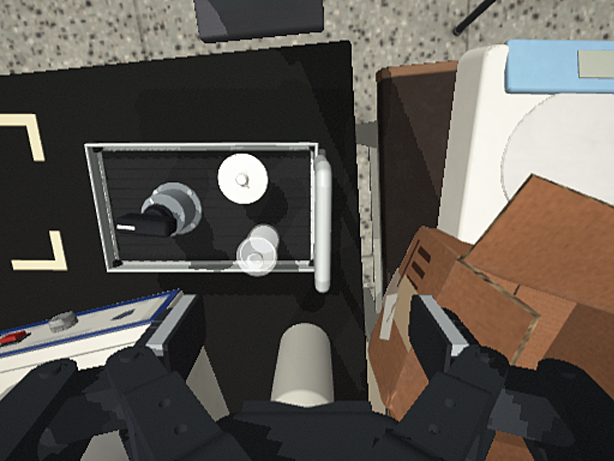

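Emit:
arm_command:
  translation:
    - [-0.06,0.22,0]
    - [0,0,0]
    - [0,0,0]
    - [0,0,-0.6]
    - [0,0,-0.6]
    - [0,0,-0.5]
    - [0,0,-0.2]
  delta_rot:
    - [0,0,0]
    - [0,0,0]
    - [0,0,0]
    - [0,0,0]
    - [0,0,0]
    - [0,0,0]
    - [0,0,0]
  fingers: [45,45,45,45,45,45,45]

```text
t: 3.65
ee_pos: [0.5265, 0.1152, 0.1422]
tcp_rot: [-1.586, -0.007, 1.484]
wrist_force: [-0.2, -1.1, 0.1]
finger_gap: 0.0385
```

Emit:
arm_command:
  translation:
    - [-0.17,-0.08,-0.2]
    - [0,0,0]
  delta_rot:
    - [-0.004,0.009,0]
    - [0,0,0]
  fingers: [45,45]

```text
t: 3.9
ee_pos: [0.5179, 0.111, 0.1322]
tcp_rot: [-1.572, 0.001, 1.484]
wrist_force: [0.6, 0.4, 1.3]
finger_gap: 0.0382
```

Emit:
arm_command:
  translation:
    - [0,0,0]
    - [0,0,0]
    - [0,0,0]
    - [0,0,0]
  delta_rot:
    - [0,0,0]
    - [0,0,0]
    - [0,0,0]
    - [0,0,0]
  fingers: [10,5,5,5]
  force: 30

```text
t: 4.4
ee_pos: [0.5198, 0.1114, 0.1344]
tcp_rot: [-1.577, -0.001, 1.484]
wrist_force: [0.9, -0.3, -0.1]
finger_gap: 0.0044
```

```bash
python3 - <<'E'
from h import *
o=readout.get_obs(); print(o["t"],o["ee_pos"],o["tcp_rot"],o["wrist_force"],o["finger_gap"])
s=snap("wrist"); save(s,"w2.png",None,1.2)
E
```

```text
4.4 [0.51978044 0.11143854 0.13435435] [-1.57675370e+00 -5.98708293e-04  1.48389611e+00] [ 0.93940917 -0.30365522 -0.10042078] 0.004424859691748367
```

View pics/w2.png

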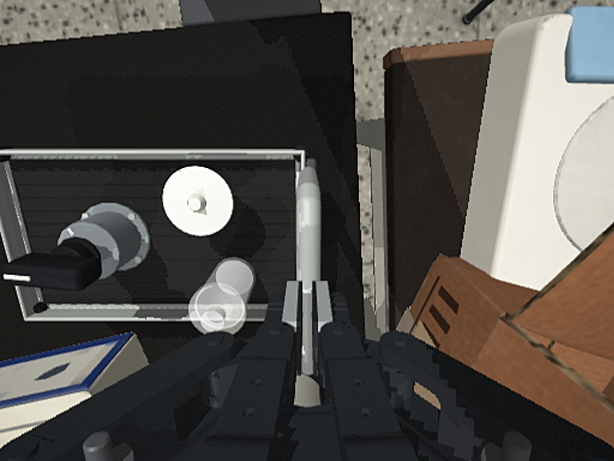

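```bash
python3 - <<'E'
from h import *
o=readout.get_obs(); s=snap("wrist"); T=tool_pose(o); np.set_printoptions(suppress=True,precision=1)
print(s["hand_eye"].round(3), s["cx"],s["cy"],s["vertical_fov"])
for x in (.47,.482,.5,.518,.536,.554,.565): print(x, proj(s,[[x,.111-(x-.518)*.087,.15]])*1.2)
print("tcp,grasp",proj(s,[o["ee_pos"]])*1.2, proj(s,[o["ee_pos"]+[0,0,.019]])*1.2)
# where bar centre-line is for hypotheses of height
for z in (.10,.12,.135,.15): print(z,cast(s,np.array([[313,170],[309,275]])/1.2,z)[:, :2].round(4).tolist())
save(s,"w3.png",(190,110,330,320),3.2)
E
```

```text
[[ 1.   0.   0.   0. ]
 [ 0.   0.3 -1.  -0.2]
 [-0.   1.   0.3  0.1]
 [ 0.   0.   0.   1. ]] 255.60540661644728 195.83731508966963 67.06475100237141
0.47 [[304.9 182.9]]
0.482 [[304.9 208.6]]
0.5 [[305.  245.2]]
0.518 [[305.1 279.5]]
0.536 [[305.1 311.8]]
0.554 [[305.2 342.2]]
0.565 [[305.2 359.9]]
tcp,grasp [[306.4 270.5]] [[306.4 285.7]]
0.1 [[0.4702, 0.1198], [0.5376, 0.1116]]
0.12 [[0.4679, 0.1196], [0.5288, 0.1122]]
0.135 [[0.4662, 0.1195], [0.5223, 0.1127]]
0.15 [[0.4645, 0.1194], [0.5157, 0.1132]]
```

View pics/w3.png

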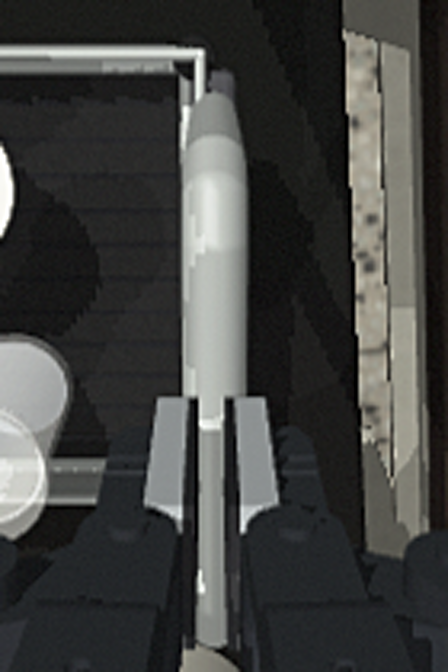

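Emit:
arm_command:
  translation:
    - [0,0,0]
    - [0,0,0]
    - [0,0,0]
  delta_rot:
    - [0,0,0]
    - [0,0,0]
    - [0,0,0]
  fingers: [0,0,0]
  force: 30

```text
t: 4.88
ee_pos: [0.5197, 0.1115, 0.1342]
tcp_rot: [-1.576, -0.0, 1.484]
wrist_force: [-0.1, -0.1, -0.7]
finger_gap: -0.0003
```

```bash
python3 - <<'E'
from h import *
o=readout.get_obs(); s=snap("wrist"); print(o["ee_pos"],o["finger_gap"],o["wrist_force"])
save(s,"w4.png",(220,210,300,320),6)
E
```

```text
[0.51965054 0.11145549 0.13419806] -0.00025040030645123317 [-0.08711074 -0.1402289  -0.65239328]
```

View pics/w4.png

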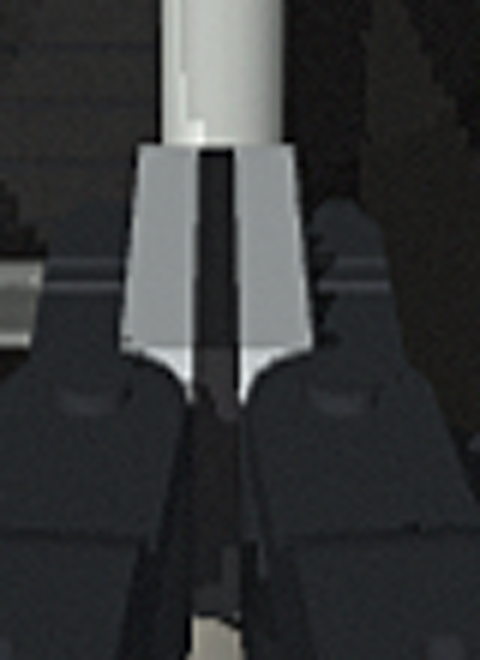

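```bash
python3 - <<'E'
from h import *
import pickle
o=readout.get_obs(); s=snap("wrist"); np.set_printoptions(suppress=True,precision=4)
P=s["pose"]; print(P, foc(s)); he=s["hand_eye"]; print(he)
dep=lambda p:-((np.array(p)-P[:3,3])@P[:3,:3])[2]
print("depth bar",dep([.49,.113,.15]),"lid",dep([.49,.06,.098]))
# pad tip edge row in native px: 210+145/6
uv=np.array([[220+215/6,210+145/6],[220+215/6,210+345/6]])
for z in (.12,.134,.15,.16,.17,.18,.2): print(z,cast(s,uv,z)[:,:2])
print(proj(s,[[.52-.011,.1115,.134],[.52+.011,.1115,.134]]))
t=pickle.load(open("top0.pkl","rb"))
E
```

```text
[[ 0.0869 -0.9524 -0.2921  0.4461]
 [ 0.9962  0.0832  0.0252  0.118 ]
 [ 0.0003 -0.2932  0.9561  0.3091]
 [ 0.      0.      0.      1.    ]] 289.72452472924186
[[ 1.      0.0001  0.0002  0.0002]
 [ 0.0001  0.2878 -0.9577 -0.1753]
 [-0.0002  0.9577  0.2878  0.0728]
 [ 0.      0.      0.      1.    ]]
depth bar 0.16507716947076911 lid 0.21612495417625405
0.12 [[0.5323 0.1107]
 [0.5591 0.1083]]
0.134 [[0.5259 0.1112]
 [0.5507 0.1091]]
0.15 [[0.5187 0.1118]
 [0.5412 0.1099]]
0.16 [[0.5141 0.1122]
 [0.5352 0.1104]]
0.17 [[0.5095 0.1126]
 [0.5292 0.1109]]
0.18 [[0.505  0.113 ]
 [0.5232 0.1114]]
0.2 [[0.4959 0.1138]
 [0.5113 0.1124]]
[[253.9987 210.0005]
 [256.9311 241.0818]]
```

Emit:
arm_command:
  translation:
    - [0,0,0.1]
    - [0,0,0]
    - [-0.16,0,0]
    - [0,0,-0.2]
    - [0,0,-0.2]
    - [0,0,-0.1]
    - [0,0,0]
    - [0,0,0]
    - [0,0,0]
    - [0,0,0]
  delta_rot:
    - [0,0,0]
    - [0,0,0]
    - [0,0,0]
    - [0,0,0]
    - [0,0,0]
    - [0,0,0]
    - [0,0,0]
    - [0,0,0]
    - [0,0,0]
    - [0,0,0]
  fingers: [36,36,36,36,36,36,36,0,0,0]
  force: 30

```text
t: 6.22
ee_pos: [0.5105, 0.1114, 0.1123]
tcp_rot: [-1.575, -0.0, 1.484]
wrist_force: [-0.5, -0.2, -0.4]
finger_gap: 0.0104
```

Emit:
arm_command:
  translation:
    - [0,0,0]
    - [0,0,0]
  delta_rot:
    - [0,0,0]
    - [0,0,0]
  fingers: [0,0]

```text
t: 6.48
ee_pos: [0.5105, 0.1114, 0.1123]
tcp_rot: [-1.575, -0.0, 1.484]
wrist_force: [-0.0, 0.8, -0.9]
finger_gap: 0.0106
```

```bash
python3 - <<'E'
from h import *
o=readout.get_obs(); s=snap("wrist"); print(o["ee_pos"],o["finger_gap"],o["wrist_force"])
a=cv2.cvtColor(s["image"],cv2.COLOR_RGB2BGR); a=cv2.resize(a[120:340,150:360],None,fx=2,fy=2,interpolation=3)
t=snap("side"); b=cv2.cvtColor(t["image"],cv2.COLOR_RGB2BGR); b=cv2.resize(b[80:190,190:270],(320,440),interpolation=3)
cv2.imwrite("pics/ws.png",np.hstack([a,b]))
E
```

```text
[0.51047885 0.11137098 0.11229891] 0.010623515123661073 [-0.03636876  0.79872665 -0.90453434]
```

View pics/ws.png

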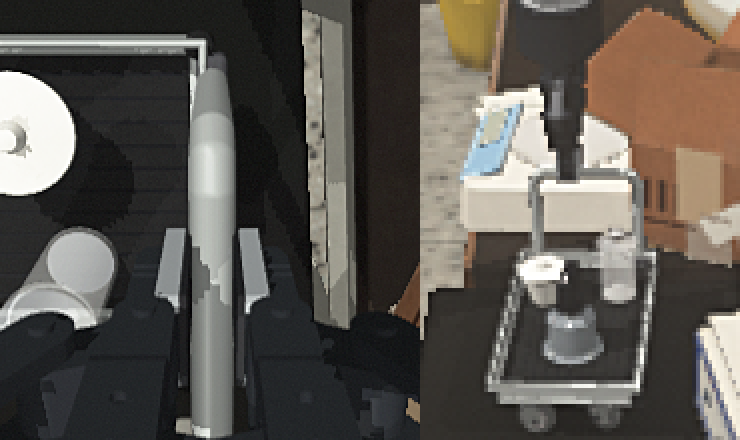

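Emit:
arm_command:
  translation:
    - [0,0,0]
    - [0,0,0]
    - [0,0,-0.2]
    - [0,0,-0.1]
    - [0,0,0]
    - [0,0,0]
    - [0,0,0]
    - [0,0,0]
  delta_rot:
    - [0,0,0]
    - [0,0,0]
    - [0,0,0]
    - [0,0,0]
    - [0,0,0]
    - [0,0,0]
    - [0,0,0]
    - [0,0,0]
  fingers: [32,32,32,32,0,0,0,0]
  force: 40

```text
t: 7.58
ee_pos: [0.5109, 0.1114, 0.0966]
tcp_rot: [-1.576, -0.0, 1.484]
wrist_force: [0.5, 0.2, -0.1]
finger_gap: 0.0112
```

Emit:
arm_command:
  translation:
    - [-0.01,-0.1,0]
    - [-0.015,-0.15,0]
    - [-0.02,-0.2,0]
    - [-0.02,-0.2,0]
    - [-0.02,-0.2,0]
    - [-0.02,-0.2,0]
    - [-0.02,-0.2,0]
    - [-0.015,-0.15,0]
    - [-0.01,-0.1,0]
    - [0,0,0]
  delta_rot:
    - [0,0,0]
    - [0,0,0]
    - [0,0,0]
    - [0,0,0]
    - [0,0,0]
    - [0,0,0]
    - [0,0,0]
    - [0,0,0]
    - [0,0,0]
    - [0,0,0]
  fingers: [0,0,0,0,0,0,0,0,0,0]

```text
t: 8.82
ee_pos: [0.5039, 0.0298, 0.0966]
tcp_rot: [-1.579, -0.0, 1.482]
wrist_force: [0.9, -0.4, -1.9]
finger_gap: 0.0107
```

```bash
cat > cad.py <<'E'
from h import *
o=readout.get_obs(); print(o["t"],o["ee_pos"].round(4),o["tcp_rot"].round(3),o["finger_gap"])
s=snap("top"); img=cv2.cvtColor(s["image"],cv2.COLOR_RGB2BGR)
# bright rim / wheels crop around expected place; print predicted corner pixels
x0,y0=120,170; c=img[y0:y0+110,x0:x0+230]; cv2.imwrite("pics/t_crop.png",cv2.resize(c,None,fx=3.4,fy=3.4,interpolation=3))
import pickle; pickle.dump(s,open("topn.pkl","wb"))
E
python3 cad.py
```

```text
8.825 [0.5039 0.0298 0.0966] [-1.579 -0.     1.482] 0.010664310153574406
```

Emit:
arm_command:
  translation:
    - [-0.015,-0.15,0]
    - [-0.025,-0.25,0]
    - [-0.04,-0.4,0]
    - [-0.05,-0.5,0]
    - [-0.05,-0.5,0]
    - [-0.05,-0.5,0]
    - [-0.05,-0.5,0]
    - [-0.04,-0.35,0]
    - [-0.02,-0.2,0]
    - [0,0,0]
  delta_rot:
    - [0,0,0]
    - [0,0,0]
    - [0,0,0]
    - [0,0,0]
    - [0,0,0]
    - [0,0,0]
    - [0,0,0]
    - [0,0,0]
    - [0,0,0]
    - [0,0,0]
  fingers: [0,0,0,0,0,0,0,0,0,0]

```text
t: 10.12
ee_pos: [0.4847, -0.145, 0.0966]
tcp_rot: [-1.578, -0.001, 1.484]
wrist_force: [1.1, -0.9, -2.0]
finger_gap: 0.0102
```

```bash
cat > cad2.py <<'E'
from h import *
import pickle,sys
o=readout.get_obs(); print(o["t"],o["ee_pos"].round(4),o["tcp_rot"].round(3),o["finger_gap"])
s=snap("top"); pickle.dump(s,open("topn.pkl","wb"))
save(s,"tn%s.png"%sys.argv[1],(180,180,350,285),4.7)
w=snap("wrist"); pickle.dump(w,open("wn.pkl","wb"))
E
python3 cad2.py 1
```

```text
10.125 [ 0.4847 -0.145   0.0966] [-1.578e+00 -1.000e-03  1.484e+00] 0.010205989435148553
```

View pics/tn1.png

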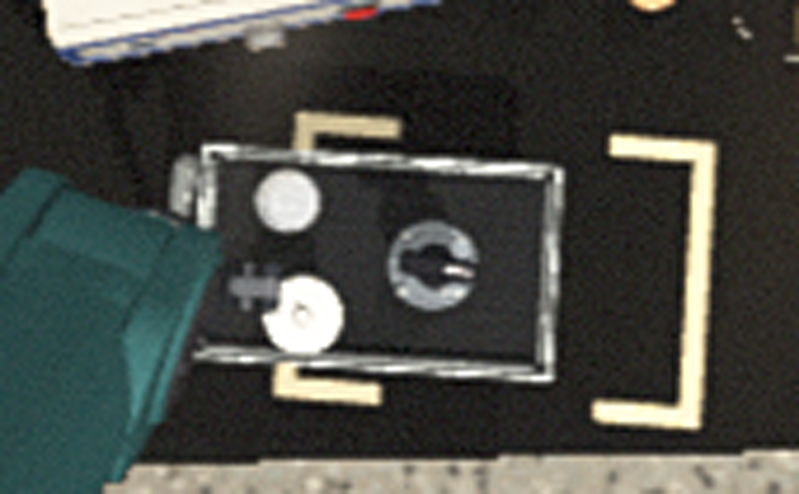

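```bash
python3 - <<'E'
from h import *
import pickle
s=pickle.load(open("topn.pkl","rb"))
f=lambda a:(np.array(a,float)+.5)/4.7+180-.5
w=cast(s,f([[205,147],[563,172],[552,380]]),.06)[:,:2]
C=(w[0]+w[2])/2; h=w[1]-w[0]; e=w[1]-w[2]; print(w.round(4).tolist(),C, np.degrees(np.arctan2(h[1],h[0])),np.degrees(np.arctan2(e[1],e[0]))-90,np.linalg.norm(h),np.linalg.norm(e))
B=np.array([.4814,-.3376]); a=np.radians(-95.4); hx=np.array([np.cos(a),np.sin(a)]); ly=np.array([-hx[1],hx[0]])
print("in bay:",(C-B)@hx,(C-B)@ly)
k=cast(s,[f([458,270])],.134)[0,:2]; print("knobline",(k-B)@hx,(k-B)@ly)
E
```

```text
[[0.5606, -0.1549], [0.541, -0.3758], [0.4142, -0.3653]] [ 0.48740225 -0.26009354] -95.06459620107495 -94.74086893007967 0.22186022583697218 0.12717581672241338
in bay: -0.07772734247837164 -0.0013183864412491895
knobline -0.03228723415485953 -0.0007332636231919191
```

Emit:
arm_command:
  translation:
    - [-0.01,-0.12,0]
    - [-0.02,-0.2,0]
    - [-0.02,-0.25,0]
    - [-0.02,-0.25,0]
    - [-0.02,-0.22,0]
    - [-0.02,-0.2,0]
    - [-0.01,-0.15,0]
    - [-0.01,-0.08,0]
    - [0,0,0]
    - [0,0,0]
  delta_rot:
    - [0,0,0]
    - [0,0,0]
    - [0,0,0]
    - [0,0,0]
    - [0,0,0]
    - [0,0,0]
    - [0,0,0]
    - [0,0,0]
    - [0,0,0]
    - [0,0,0]
  fingers: [0,0,0,0,0,0,0,0,0,0]

```text
t: 11.48
ee_pos: [0.4781, -0.2205, 0.0966]
tcp_rot: [-1.578, -0.003, 1.488]
wrist_force: [0.1, 0.3, -1.8]
finger_gap: 0.0107
```

Emit:
arm_command:
  translation:
    - [0,0,0]
    - [0,0,0]
    - [0,0,0]
    - [0,0,0]
    - [0,0,0.3]
    - [0,0,0.6]
    - [0,0,0.8]
    - [0,0,0.8]
    - [0,0,0.5]
    - [0,0,0]
  delta_rot:
    - [0,0,0]
    - [0,0,0]
    - [0,0,0]
    - [0,0,0]
    - [0,0,0]
    - [0,0,0]
    - [0,0,0]
    - [0,0,0]
    - [0,0,0]
    - [0,0,0]
  fingers: [20,32,32,32,32,32,32,32,32,32]

```text
t: 12.72
ee_pos: [0.4765, -0.2194, 0.2562]
tcp_rot: [-1.579, -0.003, 1.489]
wrist_force: [-0.6, -0.3, 1.0]
finger_gap: 0.0275
```

```bash
python3 cad2.py 2; python3 - <<'E'
import cv2,numpy as np,pickle
w=pickle.load(open("wn.pkl","rb")); a=cv2.cvtColor(w["image"],cv2.COLOR_RGB2BGR)
b=cv2.imread("pics/tn2.png"); b=cv2.resize(b[:, 100:],(560,395))
a=cv2.resize(a,(240,180)); 
v=np.zeros((580,800,3),np.uint8); v[:395,:560]=b; 
a2=cv2.cvtColor(w["image"],cv2.COLOR_RGB2BGR); v[400:580,:240]=a
cv2.imwrite("pics/v2.png",v)
E
```

```text
12.725 [ 0.4765 -0.2194  0.2562] [-1.579 -0.003  1.489] 0.027457957701754184
```

Emit:
arm_command:
  translation:
    - [0,-0.3,0]
    - [0,-0.3,0]
    - [0,-0.3,0]
    - [0,-0.4,0]
    - [0,-0.4,0]
    - [0,-0.4,0]
    - [0,-0.4,0]
    - [0,-0.3,0]
    - [0,-0.2,0]
    - [0,0,0]
  delta_rot:
    - [0,0,-0.112]
    - [0,0,-0.112]
    - [0,0,-0.112]
    - [0,0,-0.112]
    - [0,0,-0.112]
    - [0,0,-0.112]
    - [0,0,-0.112]
    - [0,0,-0.112]
    - [0,0,-0.112]
    - [0,0,0]
  fingers: [47,47,47,47,47,47,47,47,47,47]

```text
t: 14.08
ee_pos: [0.4641, -0.366, 0.2379]
tcp_rot: [-1.552, 0.013, -0.144]
wrist_force: [0.0, 0.3, -0.8]
finger_gap: 0.0401
```

Emit:
arm_command:
  translation:
    - [0.26,-0.08,0]
    - [0,0,0]
    - [0,0,0]
  delta_rot:
    - [-0.012,-0.008,0.032]
    - [0,0,0]
    - [0,0,0]
  fingers: [47,47,47]

```text
t: 14.45
ee_pos: [0.4779, -0.3677, 0.2363]
tcp_rot: [-1.568, -0.0, -0.083]
wrist_force: [0.2, 0.3, -0.4]
finger_gap: 0.0402
```

```bash
python3 - <<'E'
from h import *
import pickle
o=readout.get_obs(); print(o["ee_pos"].round(4),o["tcp_rot"].round(4))
w=snap("wrist"); pickle.dump(w,open("wk.pkl","wb"))
B=np.array([.4814,-.3376]); a=np.radians(-95.4); hx=np.array([np.cos(a),np.sin(a)])
k=B+.033*hx; print("pred knob px",proj(w,[[*k,.134],[*(k+.022*hx),.134],[*(k-.022*hx),.134],[*k,.09]]),"tcp",proj(w,[o["ee_pos"],o["ee_pos"]+[0,0,.03]]))
v=np.zeros((590,800,3),np.uint8)
b=cv2.imread("pics/tn2.png"); print(b.shape); v[:340,:550]=cv2.resize(b,(550,340),interpolation=cv2.INTER_AREA)
i=cv2.cvtColor(w["image"],cv2.COLOR_RGB2BGR); v[340:590,:333]=cv2.resize(i,(333,250),interpolation=cv2.INTER_AREA)
c=i[130:255,190:330]; v[340:590,335:615]=cv2.resize(c,None,fx=2,fy=2,interpolation=3)
cv2.imwrite("pics/v3.png",v)
E
```

```text
[ 0.4779 -0.3677  0.2363] [-1.5676 -0.     -0.0833]
pred knob px [[255.74094173 189.14884847]
 [255.50458261 210.05921612]
 [255.98783049 167.30693812]
 [255.73532306 178.99043231]] tcp [[254.88308785 226.36940629]
 [254.73714335 247.29996843]]
(494, 799, 3)
```

View pics/v3.png

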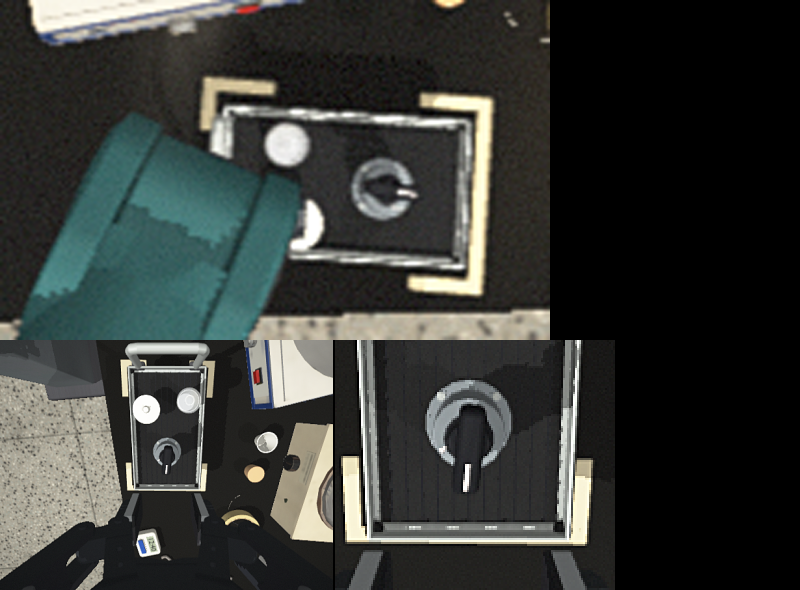

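```bash
python3 - <<'E'
from h import *
import pickle
s=pickle.load(open("topn.pkl","rb"))
f=lambda a:(np.array(a,float)/.6885+.5)/4.7+180-.5
w=cast(s,f([[230,106],[472,121],[464,269]]),.06)[:,:2]
e=w[1]-w[2]; h=w[1]-w[0]; ah=np.arctan2(e[1],e[0])-np.pi/2; u=np.array([np.cos(ah),np.sin(ah)]); C=(w[1]+w[2])/2-.11*u
B=np.array([.4814,-.3376]); a=np.radians(-95.4); hx=np.array([np.cos(a),np.sin(a)]); ly=np.array([-hx[1],hx[0]])
print("front-edge heading",np.degrees(ah),"side heading",np.degrees(np.arctan2(h[1],h[0])),"in bay",(C-B)@hx,(C-B)@ly, np.linalg.norm(e))
p=tape(s,(180,180,350,275)); q=cast(s,p,0)[:,:2]; r=(q-B)@np.c_[hx,ly]; k=(abs(r)<.16).all(1); r=r[k]; print("tape extents in assumed bay frame",r.min(0),r.max(0),len(r))
E
```

```text
front-edge heading -95.2069324833791 side heading -94.61718062992846 in bay -0.001635323921026774 0.00024602403134554564 0.13141629504971808
tape extents in assumed bay frame [-0.15989152 -0.09267632] [0.13851075 0.15996133] 680
```

Emit:
arm_command:
  translation:
    - [0,0,-0.6]
    - [0,0,-0.8]
    - [0,0,-0.6]
    - [0,0,-0.4]
    - [0,0,-0.2]
    - [0,0,0]
  delta_rot:
    - [0,0,0]
    - [0,0,0]
    - [0,0,0]
    - [0,0,0]
    - [0,0,0]
    - [0,0,0]
  fingers: [47,47,47,47,47,47]

```text
t: 15.25
ee_pos: [0.48, -0.3678, 0.1051]
tcp_rot: [-1.569, -0.006, -0.08]
wrist_force: [0.0, 0.0, 0.9]
finger_gap: 0.0401
```

Emit:
arm_command:
  translation:
    - [-0.05,0,-0.2]
    - [0,0,-0.2]
    - [0,0,0]
    - [0,0,0]
    - [0,0,0]
    - [0,0,0]
    - [0,0,0]
    - [0,0,0]
  delta_rot:
    - [0,0.004,-0.005]
    - [0,0,0]
    - [0,0,0]
    - [0,0,0]
    - [0,0,0]
    - [0,0,0]
    - [0,0,0]
    - [0,0,0]
  fingers: [47,47,25,10,0,0,0,0]
  force: 30

```text
t: 16.25
ee_pos: [0.4788, -0.3689, 0.0861]
tcp_rot: [-1.572, -0.003, -0.087]
wrist_force: [0.6, 0.3, -0.8]
finger_gap: 0.0132
```

Emit:
arm_command:
  translation:
    - [0,0,-0.06]
    - [0,0,-0.06]
    - [0,0,-0.04]
    - [0,0,0]
  delta_rot:
    - [0,0,0]
    - [0,0,0]
    - [0,0,0]
    - [0,0,0]
  fingers: [0,0,0,0]
  force: 50

```text
t: 16.75
ee_pos: [0.4792, -0.3703, 0.0801]
tcp_rot: [-1.572, -0.005, -0.088]
wrist_force: [0.5, 1.3, 6.0]
finger_gap: 0.0121
```

Emit:
arm_command:
  translation:
    - [0,0,-0.05]
    - [0,0,-0.02]
    - [0,0,-0.02]
    - [0,0,-0.02]
    - [0,0,-0.02]
  delta_rot:
    - [0,0,0]
    - [0,0,-0.06]
    - [0,0,-0.08]
    - [0,0,-0.08]
    - [0,0,0]
  fingers: [0,0,0,0,0]

```text
t: 17.38
ee_pos: [0.4795, -0.3745, 0.079]
tcp_rot: [-1.574, -0.011, -0.447]
wrist_force: [-1.5, 0.7, 7.9]
finger_gap: 0.0127
```

Emit:
arm_command:
  translation:
    - [0,0.04,-0.01]
    - [0,0.03,-0.01]
    - [0,0.02,-0.01]
    - [0,0.01,-0.01]
    - [0,0,-0.01]
  delta_rot:
    - [0,0,-0.09]
    - [0,0,-0.09]
    - [0,0,-0.09]
    - [0,0,-0.08]
    - [0,0,0]
  fingers: [0,0,0,0,0]

```text
t: 18.0
ee_pos: [0.4794, -0.3737, 0.0803]
tcp_rot: [-1.574, -0.016, -1.018]
wrist_force: [-0.3, 0.2, 5.9]
finger_gap: 0.0125
```

Emit:
arm_command:
  translation:
    - [0,0,-0.03]
    - [0,0,-0.03]
    - [0,0,-0.02]
    - [0,0,-0.01]
  delta_rot:
    - [0,0,-0.06]
    - [0,0,-0.05]
    - [0,0,-0.03]
    - [0,0,0]
  fingers: [0,0,0,0]

```text
t: 18.5
ee_pos: [0.4781, -0.3743, 0.0791]
tcp_rot: [-1.575, -0.014, -1.236]
wrist_force: [-0.6, 0.9, 7.5]
finger_gap: 0.0125
```

```bash
python3 -c "
from rig import readout
o=readout.get_obs();print(o['moment'],o['wrist_force'],o['tcp_rot'])"
```

```text
[0.51449112 0.32049252 0.32437804] [-0.57368379  0.89296599  7.47624759] [-1.57514329 -0.01365365 -1.23567407]
```

Emit:
arm_command:
  translation:
    - [0,0,0.04]
    - [0,0,0.04]
    - [0,0,0.04]
    - [0,0,0]
  delta_rot:
    - [0,0,0.01]
    - [0,0,0]
    - [0,0,0]
    - [0,0,0]
  fingers: [0,0,0,0]
  force: 30

```text
t: 19.0
ee_pos: [0.4779, -0.374, 0.0861]
tcp_rot: [-1.574, -0.012, -1.219]
wrist_force: [-0.0, 0.9, 3.2]
finger_gap: 0.0125
```

Emit:
arm_command:
  translation:
    - [0,0,0]
    - [0,0,0]
    - [0,0,0]
    - [0,0,0.2]
    - [0,0,0.4]
    - [0,0,0.8]
    - [0,0,0.8]
    - [0,0,0.8]
    - [0,0,0]
  delta_rot:
    - [0,0,0]
    - [0,0,0]
    - [0,0,0]
    - [0,0,0]
    - [0,0,0]
    - [0,0,0]
    - [0,0,0]
    - [0,0,0]
    - [0,0,0]
  fingers: [25,40,40,40,40,40,40,40,40]

```text
t: 20.12
ee_pos: [0.4776, -0.3756, 0.2459]
tcp_rot: [-1.573, -0.017, -1.221]
wrist_force: [0.3, -0.4, -1.0]
finger_gap: 0.0341
```

```bash
python3 - <<'E'
from h import *
import pickle
o=readout.get_obs(); print(o["t"],o["ee_pos"].round(4),o["tcp_rot"].round(4),o["wrist_force"])
w=snap("wrist"); s=snap("side"); t=snap("top"); pickle.dump((w,s,t),open("end.pkl","wb"))
g=lambda q:cv2.cvtColor(q["image"],cv2.COLOR_RGB2BGR)
v=np.zeros((590,800,3),np.uint8)
v[:290,:387]=cv2.resize(g(w),(387,290),interpolation=cv2.INTER_AREA)
v[:300,390:800]=cv2.resize(g(s)[140:290,140:345],None,fx=2,fy=2,interpolation=3)
v[300:590,:470]=cv2.resize(g(t)[180:285,180:350],(470,290),interpolation=3)
v[300:590,472:797]=cv2.resize(g(w)[90:235,170:332],(325,290),interpolation=3)
cv2.imwrite("pics/end.png",v)
E
```

```text
20.125 [ 0.4776 -0.3756  0.2459] [-1.573  -0.0168 -1.221 ] [ 0.31675672 -0.43770973 -1.02536718]
```

View pics/end.png

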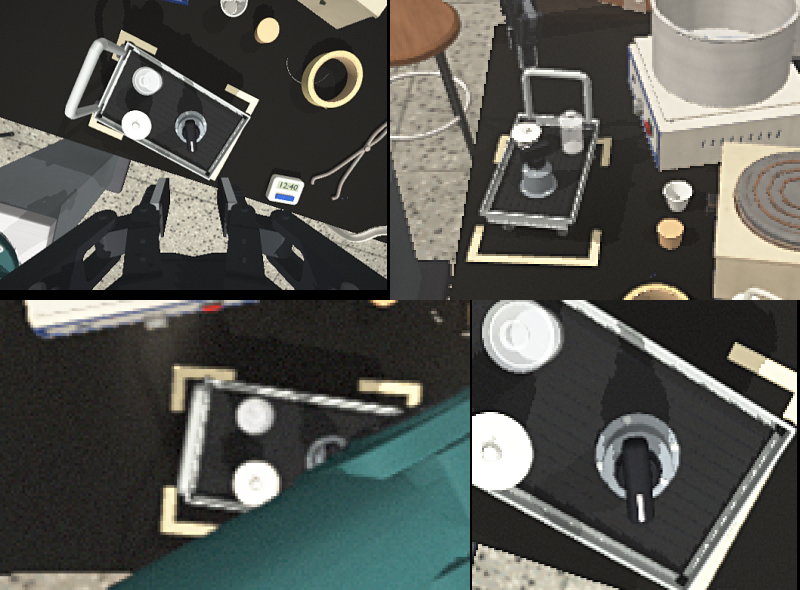

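```bash
python3 - <<'E'
from h import *
import pickle
w,s,t=pickle.load(open("end.pkl","rb")); a=pickle.load(open("topn.pkl","rb"))
B=np.array([.4814,-.3376]); an=np.radians(-95.4); hx=np.array([np.cos(an),np.sin(an)]); ly=np.array([-hx[1],hx[0]])
bay=lambda p:np.c_[(p[:,:2]-B)@hx,(p[:,:2]-B)@ly].round(4).tolist()
ft=lambda p:np.array([[(x+.5)/2.765+179.5,(y-300+.5)/2.762+179.5] for x,y in p])
fs=lambda p:np.array([[140+(x-390)/2,140+y/2] for x,y in p])
fw=lambda p:np.array([[170+(x-472)/2.006,90+(y-300)/2.0] for x,y in p])
print("rear top corner top cam (exp -.11,+.065)",bay(cast(t,ft([[208,379]]),.06)))
print("front corners side cam (exp .11,-/+.065)",bay(cast(s,fs([[483,217],[575,227]]),.062)))
ag=cv2.cvtColor(a["image"],cv2.COLOR_RGB2GRAY); tg=cv2.cvtColor(t["image"],cv2.COLOR_RGB2GRAY)
for (x0,y0,x1,y1) in ((258,213,285,235),(262,209,305,220)):
    k=8; p=cv2.resize(ag[y0:y1,x0:x1],None,fx=k,fy=k,interpolation=3); q=cv2.resize(tg[y0-6:y1+6,x0-6:x1+6],None,fx=k,fy=k,interpolation=3)
    r=cv2.matchTemplate(q,p,cv2.TM_CCOEFF_NORMED); _,m,_,l=cv2.minMaxLoc(r); print("shift px",np.array(l)/k-6,m)
print("knob dir wrist", [np.degrees(np.arctan2(*(d:=np.diff(cast(w,fw(p),.134)[:,:2],axis=0)[0])[::-1])) for p in ([[641,498],[640,518]],[[637,440],[640,520]])])
print("wrist front corner",bay(cast(w,fw([[793,432],[683,588]]),.062)))
E
```

```text
rear top corner top cam (exp -.11,+.065) [[-0.0981, 0.0761]]
front corners side cam (exp .11,-/+.065) [[0.1122, -0.0638], [0.1251, 0.0648]]
shift px [ 3. -2.] 0.9155722260475159
shift px [ 3. -1.] 0.5700970888137817
knob dir wrist [np.float64(-162.7933374127275), np.float64(-158.03119770694832)]
wrist front corner [[0.1177, 0.0562], [0.103, -0.0677]]
```

Emit:
arm_command:
  translation:
    - [0,0.03,-0.6]
    - [0,0,-0.8]
    - [0,0,-0.8]
    - [0,0,-0.5]
    - [0,0,-0.3]
    - [0,0,-0.1]
    - [0,0,0]
  delta_rot:
    - [0,0,0]
    - [0,0,0]
    - [0,0,0]
    - [0,0,0]
    - [0,0,0]
    - [0,0,0]
    - [0,0,0]
  fingers: [40,40,40,40,40,40,40]

```text
t: 21.15
ee_pos: [0.4727, -0.3668, 0.076]
tcp_rot: [-1.583, 0.0, -1.22]
wrist_force: [0.7, 0.4, 0.3]
finger_gap: 0.0339
```

Emit:
arm_command:
  translation:
    - [0.1,-0.14,0.2]
    - [0,0,0]
  delta_rot:
    - [0,0,0]
    - [0,0,0]
  fingers: [40,40]

```text
t: 21.4
ee_pos: [0.4791, -0.3755, 0.0885]
tcp_rot: [-1.581, -0.003, -1.22]
wrist_force: [-1.1, -1.1, 1.0]
finger_gap: 0.0343
```

Emit:
arm_command:
  translation:
    - [-0.02,0.03,0]
    - [0,0,0]
    - [0,0,0]
    - [0,0,0]
    - [0,0,0]
  delta_rot:
    - [0,0,0]
    - [0,0,0]
    - [0,0,0]
    - [0,0,0]
    - [0,0,0]
  fingers: [40,20,0,0,0]
  force: 40

```text
t: 22.02
ee_pos: [0.4786, -0.374, 0.0898]
tcp_rot: [-1.58, -0.004, -1.22]
wrist_force: [-0.3, 0.8, -0.0]
finger_gap: 0.0128
```

Emit:
arm_command:
  translation:
    - [0,0,0]
    - [0,0,0]
    - [0,0,0]
    - [0,0,0]
  delta_rot:
    - [0,0,0.03]
    - [0,0,0.03]
    - [0,0,0.02]
    - [0,0,0]
  fingers: [0,0,0,0]

```text
t: 22.52
ee_pos: [0.4786, -0.3741, 0.0898]
tcp_rot: [-1.579, -0.004, -1.086]
wrist_force: [0.4, -1.0, -0.3]
finger_gap: 0.0127
```

```bash
python3 -c "
from rig import readout
o=readout.get_obs();print(o['moment'],o['wrist_force'],o['tcp_rot'],o['ee_pos'])"
```

```text
[ 0.0057485   0.01293983 -0.0945942 ] [ 0.41935601 -1.02218386 -0.27578564] [-1.57945416 -0.00391293 -1.08636268] [ 0.47855347 -0.37406201  0.08982069]
```

Emit:
arm_command:
  translation:
    - [0,0,0]
    - [0,0,0]
    - [0,0,0]
  delta_rot:
    - [0,0,0.02]
    - [0,0,0.012]
    - [0,0,0]
  fingers: [0,0,0]

```text
t: 22.9
ee_pos: [0.4789, -0.3741, 0.0898]
tcp_rot: [-1.579, -0.004, -1.035]
wrist_force: [1.7, 0.8, 0.9]
finger_gap: 0.0127
```

```bash
cat > chk.py <<'E'
from h import *
import pickle,sys
B=np.array([.4814,-.3376]); an=np.radians(-95.4); hx=np.array([np.cos(an),np.sin(an)]); ly=np.array([-hx[1],hx[0]])
o=readout.get_obs(); print(o["t"],o["ee_pos"].round(4),o["tcp_rot"].round(3),o["moment"].round(3),o["finger_gap"])
# rim lines from the side camera: bright pixels of front rim and left/right rims, windows from predicted edges
def edge(s,p,q,z,half=4,n=60):
    """brightest pixel across predicted line p-q (bay frame) at height z -> fitted line in bay frame"""
    g=cv2.GaussianBlur(cv2.cvtColor(s["image"],cv2.COLOR_RGB2GRAY),(3,3),0).astype(np.float32); out=[]
    W=lambda b:np.array([*(B+b[0]*hx+b[1]*ly),z])
    d=(np.array(q)-p)/np.linalg.norm(np.array(q)-p); m=np.array([-d[1],d[0]])
    for f in np.linspace(.05,.95,n):
        c=np.array(p)+f*(np.array(q)-p); offs=np.linspace(-.02,.02,81)
        uv=proj(s,np.array([W(c+t*m) for t in offs])).astype(np.float32)
        v=cv2.remap(g,uv[:,0].reshape(1,-1),uv[:,1].reshape(1,-1),cv2.INTER_LINEAR)[0]
        if v.max()>110: w=np.clip(v-v.max()*.75,0,None); out.append([*(c+(w@offs/w.sum())*m)])
    return np.array(out)
def line(P):
    vx,vy,x,y=cv2.fitLine(P.astype(np.float32),cv2.DIST_HUBER,0,.001,.001).ravel(); return x,y,vx,vy
def report(s,name,segs):
    for lab,p,q in segs:
        P=edge(s,p,q,.067)
        if len(P)>10:
            x,y,vx,vy=line(P); a=np.degrees(np.arctan2(vy,vx)); a=(a+45)%90-45; print(name,lab,len(P),"mid",P.mean(0).round(4),"angle",round(float(a),2))
        else: print(name,lab,"few",len(P))
F=("front",(.11,-.06),(.11,.06)); L=("left",(-.10,.064),(.10,.064)); Rr=("right",(-.02,-.064),(.10,-.064)); K=("rear",(-.11,-.06),(-.11,.06))
E
cat > run.py <<'E'
from chk import *
if __name__=="__main__":
    a=pickle.load(open("topn.pkl","rb")); report(a,"top-before-lock",[F,L,Rr])
    w,s,t=pickle.load(open("end.pkl","rb")); report(s,"side-after-lock",[F,L,Rr]); report(t,"top-after-lock",[K,L])
    report(w,"wrist-after-lock",[F,L,Rr,K])
    s=snap("side"); report(s,"side-now",[F,L,Rr]); t=snap("top"); report(t,"top-now",[K,L]); pickle.dump((s,t),open("now.pkl","wb"))
E
python3 run.py
```

```text
22.9 [ 0.4789 -0.3741  0.0898] [-1.579 -0.004 -1.035] [ 0.053 -0.066 -0.286] 0.012711218129477958
top-before-lock front 60 mid [ 0.1174 -0.    ] angle -0.05
top-before-lock left 60 mid [0.     0.0641] angle 3.12
top-before-lock right 60 mid [ 0.04   -0.0672] angle -12.45
side-after-lock front 60 mid [ 0.1183 -0.    ] angle -5.06
side-after-lock left 60 mid [0.     0.0591] angle 6.86
side-after-lock right 60 mid [ 0.04   -0.0614] angle -1.37
top-after-lock rear 60 mid [-0.1114 -0.    ] angle -4.38
top-after-lock left 60 mid [0.     0.0645] angle -1.38
wrist-after-lock front 60 mid [ 0.1121 -0.    ] angle -2.34
wrist-after-lock left 60 mid [0.     0.0644] angle 1.05
wrist-after-lock right 60 mid [ 0.04   -0.0626] angle -4.73
wrist-after-lock rear 60 mid [-0.1039 -0.    ] angle -6.09
side-now front 60 mid [ 0.1185 -0.    ] angle -3.91
side-now left 59 mid [-0.0002  0.0589] angle 6.82
side-now right 53 mid [ 0.0435 -0.0617] angle -0.54
top-now rear 57 mid [-0.1109  0.0027] angle -5.55
top-now left 60 mid [0.     0.0648] angle -0.6
```

```bash
cat > sh.py <<'E'
from h import *
import pickle
def shift(A,Bi,box,pad=8,k=6):
    x0,y0,x1,y1=box; g=lambda i:cv2.cvtColor(i["image"],cv2.COLOR_RGB2GRAY)
    p=cv2.resize(g(A)[y0:y1,x0:x1],None,fx=k,fy=k,interpolation=3); q=cv2.resize(g(Bi)[y0-pad:y1+pad,x0-pad:x1+pad],None,fx=k,fy=k,interpolation=3)
    _,m,_,l=cv2.minMaxLoc(cv2.matchTemplate(q,p,cv2.TM_CCOEFF_NORMED)); return (np.array(l)/k-pad).round(2),round(m,3)
BX={"handle":(203,170,248,184),"frontleftcorner(img right)":(222,245,240,258),"front right corner(img left)":(182,240,200,255),"bottle":(222,192,240,220),"timerish/tape ref":(236,253,250,275)}
E
python3 - <<'E'
from sh import *
w,s,t=pickle.load(open("end.pkl","rb")); s2,t2=pickle.load(open("now.pkl","rb"))
for n,b in BX.items(): print(n,shift(s,s2,b))
print("top rear-left",shift(t,t2,(246,203,275,222)),"bottle top",shift(t,t2,(264,213,282,232)),"tape",shift(t,t2,(240,198,256,220)))
E
```

```text
handle (array([0., 0.]), 0.625)
frontleftcorner(img right) (array([0., 0.]), 0.957)
front right corner(img left) (array([0., 0.]), 0.959)
bottle (array([0., 0.]), 0.941)
timerish/tape ref (array([0., 0.]), 0.999)
top rear-left (array([0., 0.]), 0.983) bottle top (array([0., 0.]), 0.992) tape (array([0., 0.]), 0.989)
```

Emit:
arm_command:
  translation:
    - [0,0,0]
    - [0,0,0]
    - [0,0,0]
  delta_rot:
    - [0,0,0.03]
    - [0,0,0.02]
    - [0,0,0]
  fingers: [0,0,0]
  force: 60

```text
t: 23.38
ee_pos: [0.4798, -0.3743, 0.0899]
tcp_rot: [-1.578, -0.006, -0.951]
wrist_force: [0.7, -0.7, 1.2]
finger_gap: 0.0121
```

```bash
cat > cmp.py <<'E'
from sh import *
o=readout.get_obs(); print(o["t"],o["ee_pos"].round(4),o["tcp_rot"].round(3),o["moment"].round(3))
w,s,t=pickle.load(open("end.pkl","rb")); s2=snap("side"); t2=snap("top"); pickle.dump((s2,t2),open("now.pkl","wb"))
for n,b in BX.items(): print(n,shift(s,s2,b))
print("top rear-left",shift(t,t2,(246,203,275,222)),"bottle top",shift(t,t2,(264,213,282,232)),"tape",shift(t,t2,(240,198,256,220)))
E
python3 cmp.py
```

```text
23.375 [ 0.4798 -0.3743  0.0899] [-1.578 -0.006 -0.951] [-0.012 -0.181 -0.269]
handle (array([-3.,  0.]), 0.484)
frontleftcorner(img right) (array([ 3., -1.]), 0.88)
front right corner(img left) (array([2., 1.]), 0.824)
bottle (array([-2., -1.]), 0.785)
timerish/tape ref (array([0., 0.]), 0.993)
top rear-left (array([-1.,  2.]), 0.636) bottle top (array([-1.,  2.]), 0.962) tape (array([0., 0.]), 0.864)
```

```bash
python3 - <<'E'
from chk import *
w,s,t=pickle.load(open("end.pkl","rb")); s2,t2=pickle.load(open("now.pkl","rb"))
report(s,"side-after-lock",[F]); report(s2,"side-now",[F]); report(t,"top-after",[K,L]); report(t2,"top-now",[K,L])
for nm,q,box in (("after",s,None),("now",s2,None)):
    # handle bar: bright pixels top of handle; front rim: brightest row per column
    g=cv2.cvtColor(q["image"],cv2.COLOR_RGB2GRAY).astype(float)
    def rows(c0,c1,r0,r1):
        P=[]
        for c in range(c0,c1):
            col=g[r0:r1,c]; w_=np.clip(col-np.median(col)-20,0,None)
            if w_.sum()>0: P.append([c,r0+(w_*np.arange(len(col))).sum()/w_.sum()])
        return np.array(P)
    for lab,bx,z in (("front",(192,226,242,260),.067),("handle",(212,236,170,182),.15)):
        P=rows(*bx); W=cast(q,P,z)[:,:2]; b=np.c_[(W-B)@hx,(W-B)@ly]; x,y,vx,vy=line(b); print(nm,lab,len(P),b.mean(0).round(4),"ang",round(float((np.degrees(np.arctan2(vy,vx))+45)%90-45),2))
E
```

```text
23.475 [ 0.4798 -0.3743  0.0899] [-1.578 -0.006 -0.952] [ 0.042 -0.19  -0.286] 0.012459456167683495
side-after-lock front 60 mid [ 0.1183 -0.    ] angle -5.06
side-now front 60 mid [ 0.1183 -0.    ] angle 1.22
top-after rear 60 mid [-0.1114 -0.    ] angle -4.38
top-after left 60 mid [0.     0.0645] angle -1.38
top-now rear 60 mid [-0.1121 -0.    ] angle 3.08
top-now left 60 mid [0.     0.0639] angle 7.03
after front 34 [ 0.1187 -0.0014] ang -5.21
after handle 24 [-0.1099  0.0169] ang -4.86
now front 34 [ 0.1191 -0.0013] ang 1.96
now handle 13 [-0.1077  0.0339] ang -17.11
```

Emit:
arm_command:
  translation:
    - [0,0,0]
    - [0,0,0]
    - [0,0,0]
  delta_rot:
    - [0,0,-0.025]
    - [0,0,-0.025]
    - [0,0,0]
  fingers: [0,0,0]
  force: 30

```text
t: 23.85
ee_pos: [0.4797, -0.3743, 0.0899]
tcp_rot: [-1.579, -0.006, -1.033]
wrist_force: [1.6, 0.1, 1.9]
finger_gap: 0.0125
```

```bash
python3 cmp.py
```

```text
23.85 [ 0.4797 -0.3743  0.0899] [-1.579 -0.006 -1.033] [ 0.026 -0.171  0.001]
handle (array([-3.,  0.]), 0.485)
frontleftcorner(img right) (array([ 3., -1.]), 0.874)
front right corner(img left) (array([2., 1.]), 0.821)
bottle (array([-2., -1.]), 0.843)
timerish/tape ref (array([0., 0.]), 0.993)
top rear-left (array([-1.,  2.]), 0.638) bottle top (array([-1.,  2.]), 0.966) tape (array([0., 0.]), 0.866)
```

Emit:
arm_command:
  translation:
    - [0,0,0]
    - [0,0,0]
    - [0,0,0]
  delta_rot:
    - [0,0,-0.02]
    - [0,0,-0.02]
    - [0,0,0]
  fingers: [0,0,0]

```text
t: 24.32
ee_pos: [0.4797, -0.3743, 0.0899]
tcp_rot: [-1.579, -0.005, -1.1]
wrist_force: [0.8, -0.8, 0.6]
finger_gap: 0.012
```

```bash
python3 -c "
from rig import readout
o=readout.get_obs();print(o['moment'],o['tcp_rot'])"
```

```text
[ 0.02791645 -0.16912651 -0.00566807] [-1.57895437 -0.0054328  -1.09951113]
```

Emit:
arm_command:
  translation:
    - [0,0,0]
    - [0,0,0]
    - [0,0,0]
    - [0,0,0.2]
    - [0,0,0.4]
    - [0,0,0.8]
    - [0,0,0.8]
    - [0,0,0.8]
    - [0,0,0.8]
    - [0,0,0]
  delta_rot:
    - [0,0,0]
    - [0,0,0]
    - [0,0,0]
    - [0,0,0]
    - [0,0,0]
    - [0,0,0]
    - [0,0,0]
    - [0,0,0]
    - [0,0,0]
    - [0,0,0]
  fingers: [20,35,35,35,35,35,35,35,35,35]

```text
t: 25.58
ee_pos: [0.4768, -0.3755, 0.2935]
tcp_rot: [-1.578, -0.008, -1.103]
wrist_force: [-1.3, 0.4, -0.4]
finger_gap: 0.0302
```

Emit:
arm_command:
  translation:
    - [0,0.6,0.4]
    - [0,0.9,0.4]
    - [0,1,0]
    - [0,1,0]
    - [0,1,0]
    - [0,1,0]
    - [0,1,0]
    - [0,0.8,0]
    - [0,0.4,0]
    - [0,0,0]
  delta_rot:
    - [0,0,0]
    - [0,0,0]
    - [0,0,0]
    - [0,0,0]
    - [0,0,0]
    - [0,0,0]
    - [0,0,0]
    - [0,0,0]
    - [0,0,0]
    - [0,0,0]
  fingers: [35,35,35,35,35,35,35,35,35,35]

```text
t: 26.82
ee_pos: [0.4678, 0.0213, 0.334]
tcp_rot: [-1.582, -0.002, -1.107]
wrist_force: [1.0, -1.2, -0.0]
finger_gap: 0.0298
```

```bash
python3 cmp.py; python3 - <<'E'
from chk import *
s,t=pickle.load(open("now.pkl","rb")); g=cv2.cvtColor(t["image"],cv2.COLOR_RGB2HSV)
# deck rim outline: grey (low saturation) bright pixels, joined; largest contour box
m=cv2.inRange(g,(0,0,95),(180,45,255)); win=np.zeros_like(m); u=proj(t,[[*(B+a*hx+b*ly),.06] for a in(-.105,.135) for b in(-.085,.085)]); x0,y0=u.min(0).astype(int); x1,y1=u.max(0).astype(int); win[y0:y1,x0:x1]=m[y0:y1,x0:x1]
c=max(cv2.findContours(cv2.morphologyEx(win,cv2.MORPH_CLOSE,np.ones((3,3))),cv2.RETR_EXTERNAL,cv2.CHAIN_APPROX_NONE)[0],key=cv2.contourArea).reshape(-1,2)
W=cast(t,c,.062)[:,:2]; b=np.c_[(W-B)@hx,(W-B)@ly].astype(np.float32); print("rim box in bay frame",cv2.minAreaRect(b),b.min(0),b.max(0))
for lab,sel in (("left",(b[:,1]>.05)&(abs(b[:,0])<.09)),("right",(b[:,1]<-.05)&(abs(b[:,0])<.09)),("front",(b[:,0]>.10)&(abs(b[:,1])<.05))):
    if sel.sum()>8: x,y,vx,vy=line(b[sel]); print(lab,sel.sum(),b[sel].mean(0).round(4),"ang",round(float((np.degrees(np.arctan2(vy,vx))+45)%90-45),2))
E
```

```text
26.825 [0.4678 0.0213 0.334 ] [-1.582 -0.002 -1.107] [-0.002  0.012  0.05 ]
handle (array([-4.,  0.]), 0.904)
frontleftcorner(img right) (array([ 3., -1.]), 0.879)
front right corner(img left) (array([2., 1.]), 0.826)
bottle (array([-2., -1.]), 0.932)
timerish/tape ref (array([0., 0.]), 0.992)
top rear-left (array([-1.,  2.]), 0.638) bottle top (array([-1.,  2.]), 0.966) tape (array([0., 0.]), 0.863)
26.925 [0.468  0.019  0.3343] [-1.581 -0.003 -1.111] [-0.025  0.014 -0.032] 0.029458510843562397
rim box in bay frame ((0.007348991930484772, -0.005625270307064056), (0.2380048781633377, 0.16879254579544067), 4.311794757843018) [-0.11634816 -0.08472866] [0.12189764 0.08595452]
left 69 [0.0089 0.0676] ang 0.94
right 72 [ 0.0121 -0.0658] ang -0.22
front 35 [0.1205 0.0009] ang 0.72
```

```bash
python3 -c "
from rig import bot,readout
print(bot.finish_job()); print(readout.get_obs()['t'])"
```

```text
the job is handed in; nothing more can be done
None
the job is handed in; nothing more can be done
```

I rolled the caddy into the bay, set the floor lock and handed the job in at about 27 s of the 64 s. The hand-in gave no verdict. The first two pictures after lifting off the knob showed both vessels upright and nothing else visibly moved. No pictures were left to view after the final correction.

**What happened**
- **Push:** I gripped the handle and pushed about 335 mm forward in a nearly straight line. Before locking, the top camera put the caddy within about 2 mm of the bay's middle and within 1° of square.
- **Lock:** I gripped the knob, pressed it about 7 mm and turned it clockwise until the torque rose at the stop. I then raised it and let go.
- **Mistake and fix:** I turned slightly past the stop, which twisted the caddy about 5° and moved it about 8 mm forward. I gripped the raised knob again and turned the caddy back, then left the knob within its locked play and retreated.

**Last checks**

| Item | Last estimate | Limit |
|---|---|---|
| Along the bay | about +7 to +9 mm | 18 mm |
| Across the bay | about 1 mm | 18 mm |
| Angle to the bay | about 0 to 1° (side camera alone said up to 2°) | 7° (0.12 rad) |
| Knob angle | about 1.0 rad, from the gripper's yaw | above 0.88 rad |

**Less certain**
- **Castors:** I never measured the castors' swivel after locking. I expect them still to be trailing, because the corrective turn retraced the accidental one.
- **Knob height:** I did not measure it directly. The knob refused to turn further anticlockwise without carrying the caddy with it, which fits it being up and locked.
- **Gripper height:** My first try at the handle closed above the bar. The fingers' real ends seem to sit about 25 to 35 mm higher than the reported tool position, so I set the later grasps by the finger opening and contact force.

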